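# Square up tab blanks against the welding fence

### The job

Take the straightedge from the green mat, gather the four loose steel blanks along its blade and push them together as one group up to the blue fence, pressing firmly but not hard until all four sit flush against it. Then stand the straightedge back on its green mat and let go. Touch the blanks with nothing but the straightedge, and leave the orange magnet, the brass chalk holder, the steel collar and the jar where they are.

Things in the scene. Friction and masses are not known exactly. Their poses are not given: they have to be found in the camera images.
- fence: rigid blue fence bolted to the table; flat front face 250 long, 35 high, flange behind. Origin: middle of the front face's bottom edge, on the table; x points level INTO the fence (the way to push), y along the face, z up. Once the blanks touch it the force climbs within a few mm: a push of about 20 N by the hand seats all four (5 to 13 N of it goes into friction); over 22 N on the fence itself, some 35 N by hand, is too rough
- straightedge: hand straightedge, aluminium, 0.34 kg, standing on the mat: L-shaped carrier 220 long, 60 high (leg 8 thick, yellow top edge; foot 5 thick, 44 back) with a straight red-topped blade, 220 x 8 x 24, clamped parallel ahead of the leg at a gap of 0 to 24, different each time and not measured. Origin: bottom of the leg's front face, mid length; x points forward to the blade, y along it
- straightedge_grip (a point): centre of the carrier's leg (4 behind its front face, mid length, 30 above its underside, axes as the straightedge). So the blade's front face stands 12 to 36 ahead of this point. Pinch the leg across its 8 mm near its top, 8 to 30 above this point, so that the fingers pass over the blade (24 high) and the blanks (14 high)
- mat: green rubber mat, 120 x 290 x 3, fixed on the table, the straightedge's place; origin at the centre of its underside, y along its length; it lies left or right
- tray: grey off-cut tray fixed on the table on the other side, 200 x 130 x 50; origin under its centre
- blank0_center (a point): centre (7 above the table) of loose steel blank 1 of 4, 36 x 36 x 14, black dot on top, about 0.14 kg, lying flat in a ragged row before the fence; x and y axes square to its sides. Its near edge is 70 to 125 short of the fence. The row spans about 185, its middle before the fence's middle; sliding friction of one blank is roughly 1 to 2 N
- blank1_center (a point): centre (7 above the table) of loose steel blank 2 of 4, 36 x 36 x 14, black dot on top, about 0.14 kg, lying flat in a ragged row before the fence; x and y axes square to its sides. Its near edge is 70 to 125 short of the fence. The row spans about 185, its middle before the fence's middle; sliding friction of one blank is roughly 1 to 2 N
- blank2_center (a point): centre (7 above the table) of loose steel blank 3 of 4, 36 x 36 x 14, black dot on top, about 0.14 kg, lying flat in a ragged row before the fence; x and y axes square to its sides. Its near edge is 70 to 125 short of the fence. The row spans about 185, its middle before the fence's middle; sliding friction of one blank is roughly 1 to 2 N
- blank3_center (a point): centre (7 above the table) of loose steel blank 4 of 4, 36 x 36 x 14, black dot on top, about 0.14 kg, lying flat in a ragged row before the fence; x and y axes square to its sides. Its near edge is 70 to 125 short of the fence. The row spans about 185, its middle before the fence's middle; sliding friction of one blank is roughly 1 to 2 N
- magnet: bystander: orange square holding magnet, 50 x 50 x 18, near one end of the fence, about 20 mm or more clear of the straightedge's end when that is centred on the fence; origin under its centre
- marker: bystander: brass chalk holder, 12 x 130 x 10, lying beside the blanks; origin on its underside
- collar: bystander: loose steel shaft collar, diameter 60, 25 tall, near the fence's right end; origin under its centre
- jar: bystander: small amber jar with a blue cap, diameter 50, 70 tall, near the fence's left end; origin under its centre
There are look-alikes about, which are no part of the job. Leave any pink or red look-alike of the part that bears blank3_center alone.

How it is judged:
On the way, in this order (a step that is already met when the one before it is completed fails the run):
1. all four blanks bear on the straightedge's blade at the same time, still short of the fence by 3 mm or more (contact force between straightedge and blank0 above 0.05 N and x of each of blank0_center, blank1_center, blank2_center, blank3_center in the frame of fence below -0.0215 m and contact force between straightedge and blank1 above 0.05 N and contact force between straightedge and blank2 above 0.05 N and contact force between straightedge and blank3 above 0.05 N).
2. all four are flush with the fence (within about 2 mm) and the push bears on the fence with more than 4 N for 0.2 s (x of blank0_center in the frame of fence between -0.0202 and -0.015 m and x of blank1_center in the frame of fence between -0.0202 and -0.015 m and x of blank2_center in the frame of fence between -0.0202 and -0.015 m and x of blank3_center in the frame of fence between -0.0202 and -0.015 m and contact force between fence and anything else above 4 N), for 0.2 s.
At the end, for the whole second after the job is handed in: each blank lies flat with its edge within about 2 mm of the fence's face, square to it within 0.05 rad and within the fence's length; the straightedge stands upright on its foot on the green mat (centre of its leg within 45 mm across and 60 mm along of the mat's centre), released and at rest (x of blank0_center in the frame of fence between -0.0202 and -0.015 m and x of blank1_center in the frame of fence between -0.0202 and -0.015 m and x of blank2_center in the frame of fence between -0.0202 and -0.015 m and x of blank3_center in the frame of fence between -0.0202 and -0.015 m and angle between the x axis of each of blank0_center, blank1_center, blank2_center, blank3_center and the x axis of fence, either way round below 0.05 rad and angle between each of blank0_center, blank1_center, blank2_center, blank3_center, straightedge's own z axis and vertical below 0.1 rad and y of blank0_center in the frame of fence between -0.125 and 0.125 m and y of blank1_center in the frame of fence between -0.125 and 0.125 m and y of blank2_center in the frame of fence between -0.125 and 0.125 m and y of blank3_center in the frame of fence between -0.125 and 0.125 m and height (world z) of straightedge_grip below 0.037 m and linear speed of straightedge below 0.02 m/s and x of straightedge_grip in the frame of mat between -0.045 and 0.045 m and y of straightedge_grip in the frame of mat between -0.06 and 0.06 m); the robot touches nothing.
It fails at once if the fence is loaded with more than 22 N (contact force between fence and anything else above 22 N).
It fails at once if the robot touches a blank (contact force between any of the fingers, the arm and blank0 above 0.5 N or contact force between any of the fingers, the arm and blank1 above 0.5 N or contact force between any of the fingers, the arm and blank2 above 0.5 N or contact force between any of the fingers, the arm and blank3 above 0.5 N).
It fails at once if a bystander is moved more than 15 mm (distance of any of magnet, marker, collar, jar from where it was at the start of the episode above 0.015 m).
It also fails if it takes over 64 s, if anything falls off the work surface, if the arm or the gripper's body presses on something with over 40 N, if the wrist force passes 120 N, or if a joint passes its speed limit or range.

### The arm

A 7-joint arm with a two-finger parallel gripper is mounted at the origin on the work surface. World frame = base frame: x ahead of the robot, y to its left, z up, the work surface at z = 0. Lengths are in m, angles in rad, forces in N, time in s.
With the tool pointing down it reaches from about 0.425 to 0.975 m from the base axis. Payload 16.7 kg.
Tool frame: the origin (TCP) lies midway between the tips of the shut fingers; the grasp point (between the pads) lies 19 mm behind it; z points along the fingers, y is the line along which they close (so a half turn about z gives the same grasp; the last joint's range is limited). The gripper opens to 85 mm and grips with 20 to 120 N. Pads are 22 mm wide; open, the fingers measure 114 mm over their backs; the gripper's body (76 mm by 85 mm) begins 54 mm behind the grasp point. The pads swing forward as they close: fully open they stand 13 mm farther back than shut.
Start: joints at [-1.458, 0.426, 0.074, 1.606, -0.034, 1.111, -0.067], TCP at [0.175, 0.652, 0.231] pointing down, gripper open.
Joint ranges: [-2.85, 2.85], [-0.5, 2.14], [-1.23, 1.37], [0.21, 2.46], [-1.02, 4.16], [0.16, 2.05], [-2.73, 2.73]. Speed limits (rad/s): [1.89, 1.89, 2.39, 2.39, 3.01, 3.01, 3.01].

### API

Orientations are given as [roll, pitch, yaw] about the fixed x, y, z axes, in that order (R = Rz(yaw) Ry(pitch) Rx(roll)).
In Python, from plant import r gives the robot as it stands.
- The arm moves only by the shell command python3 -m inch 'ROWS' [FORCE]. ROWS is JSON, a list of rows, each an object of numbers: "dx", "dy", "dz": the shift along the world's x, y, z in m; "spin": the turn about the world's z in rad; "hand": the finger opening in m, from 0 to 0.0854. A call has 1 to 12 rows; each row shifts and turns the commanded pose from where the row before left it; what a row does not reach is not made up. A row lasts 1/12 s, in which the tool goes at most 41.7 mm and 7.16 degrees, less where a joint would pass 70% of its speed; a pose out of reach is approached as far as the arm can. A call is refused whole if a number of a shift passes 0.0417 or a number of a turn 0.125, either way. A call with a gripper value outside its range is refused whole. The fingers move at their own pace and stop on an object; FORCE is the grip in N (left out, the last holds). Time passes only in rows, so rows that do not move let the fingers close. It gives the time, the measured TCP pose, the force, the opening and the grip force at its end, in the units of the state.
- r.state(): the state, without advancing time (a new reading comes with each control period).
- r.get_image(name): name is "scene" or "side" or "wrist"; returns a dict with "img" (384x512x3 uint8, blue, green, red), "fx", "fy", "cx", "cy" (pixels), "eye" and "attitude" of the camera in the world. Camera axes: x right, y up, looking along -z (the intrinsics and any distortion apply to the point x, -y, -z); pixel columns grow to the right and rows downward; lengths in m; the calibration is good to about 2 mm. The wrist camera is an equidistant fisheye: a pixel r from the principal point sees the ray r / f radians off the axis. A picture is of the moment at which its call begins. There is no depth.
- r.hand_in(): hands the job in; it is judged then, once.
Trained networks look in the newest picture that a camera, given by its name, has taken for a name from the list of things; names that differ only in an ending like _2 or _b are one class to them, and where a whole thing is asked for, a point or a joint stands for the part that bears it (a point fixed in the world has none). Each returns a list of dicts, best first, with "confidence" (0 to 1); they miss things now and then, are a little off and sometimes report something else, mostly with a low value. They report only what shows in the picture. A call takes as long as a camera call. They do not tell look-alikes from the thing itself.
- r.cut_out(target, camera): "mask" (384x512 bool, what is visible of it) and "position" ([column, row] in pixels, amid what is visible of it).
The state is a dict: "clock": time; "joint_pos": joint angles; "qvel": joint speeds; "joint_torque": joint torques, N m; "ee_pos": TCP position; "tcp_rot": TCP orientation; "contact_force": force on the tool from outside, world axes, zero at the start; "moment": the same for the moment, N m; "gripper_width": opening from 0.0 (shut) to 1.0 (fully open); "finger_force": force on a finger pad.
Only numpy, scipy, OpenCV 4.12 (cv2) and the standard library are available. Lean on these libraries where they do the work, as an engineer would, in place of code of your own. Each camera call takes 0.05 s, during which the arm holds its last target. There are 200 camera calls.

## Working session

There is one attempt and no reset: what is moved stays moved. The work goes in short steps, Python scripts to look and compute and a shell command to move; the robot and the scene stay as the last step left them, time stands still between calls to the robot, and variables do not carry over. Pictures are saved under pics/ and viewed, at most 13 in all, crops included, and the job is handed in when it is done.

```bash
mkdir -p pics; ls
cat > h.py <<'E'
import numpy as np, cv2
from plant import r
def rot(a):
    a=np.array(a,float)
    if a.shape==(3,3): return a
    if a.size==4: raise Exception('quat')
    from scipy.spatial.transform import Rotation as R
    return R.from_euler('xyz',a).as_matrix()
def ray(c,u,v,fish=False):
    x=(u-c['cx'])/c['fx']; y=(v-c['cy'])/c['fy']
    if fish:
        t=np.hypot(x,y); s=np.sin(t)/t if t>1e-9 else 1.
        d=np.array([x*s,-y*s,-np.cos(t)])
    else: d=np.array([x,-y,-1.])
    return rot(c['attitude'])@d
def onz(c,u,v,z,fish=False):
    d=ray(c,u,v,fish); e=np.array(c['eye']); return e+d*(z-e[2])/d[2]
def px(c,p,fish=False):
    q=rot(c['attitude']).T@(np.array(p)-c['eye']); x,y,z=q[0],-q[1],-q[2]
    if fish:
        h=np.hypot(x,y); t=np.arctan2(h,z); x,y=x/h*t,y/h*t
    else: x,y=x/z,y/z
    return np.array([c['cx']+c['fx']*x,c['cy']+c['fy']*y])
E
python3 - <<'E'
from h import *
s=r.state(); print(s)
ims=[]
for n in ['scene','side','wrist']:
    c=r.get_image(n); print(n,{k:v for k,v in c.items() if k!='img'}); cv2.imwrite(f'pics/{n}0.png',c['img']); ims.append(c)
    for t in ['fence','straightedge','mat','tray','blank0_center','magnet','marker','collar','jar']:
        for d in r.cut_out(t,n): 
            u,v=d['position']; print(n,t,round(d['confidence'],2),np.round([u,v]),np.round(onz(c,u,v,0.01,n=='wrist'),3)[:2],d['mask'].sum())
E
```

```text
pics
{'clock': 0.0, 'joint_pos': array([-1.45749101,  0.42675604,  0.0738514 ,  1.6065708 , -0.03410995,
        1.11082413, -0.06706747]), 'qvel': array([ 5.87524846e-04, -8.36916280e-04,  3.86827929e-04,  1.73938992e-03,
        6.96797540e-05, -8.24368063e-04,  5.71236905e-04]), 'joint_torque': array([ 2.17694819e-04, -9.49834871e+01,  3.76134977e+00, -4.63491869e+01,
        1.92941196e-02,  1.05030503e-02,  1.31693704e-05]), 'ee_pos': array([0.17527952, 0.65143363, 0.23061056]), 'tcp_rot': array([-3.14029689e+00,  8.87180025e-05,  2.87878448e+00]), 'contact_force': array([-0.96306146,  0.14680001,  0.02133824]), 'moment': array([-0.0480173 ,  0.0224874 ,  0.02346302]), 'finger_force': 0.0, 'gripper_width': 0.9955323506903094}
scene {'fx': 449.75627258196306, 'fy': 449.75627258196306, 'cx': 256.7727352412054, 'cy': 189.04015085204674, 'eye': array([1.27537142, 0.62988998, 1.05308905]), 'attitude': array([0.74903282, 0.00796467, 2.27256075])}
scene fence 0.6 [234. 227.] [0.698 0.043] 2432
scene fence 0.22 [366. 226.] [0.448 0.341] 1318
scene mat 0.93 [376. 235.] [0.457 0.377] 1890
[... 793 characters left out ...]
[0.738 0.256] 378
side straightedge 0.16 [122. 189.] [0.367 0.292] 1094
side mat 0.86 [128. 187.] [0.384 0.29 ] 1229
side tray 0.65 [308. 328.] [ 0.474 -0.335] 8353
side blank0_center 0.45 [266. 217.] [ 0.607 -0.047] 185
side magnet 0.51 [212. 171.] [0.606 0.2  ] 237
side marker 0.66 [292. 233.] [ 0.622 -0.131] 237
side collar 0.73 [325. 211.] [ 0.74  -0.125] 397
side collar 0.56 [267. 220.] [ 0.601 -0.057] 202
wrist {'fx': 297.3186396354542, 'fy': 297.3186396354542, 'cx': 253.61533759406845, 'cy': 194.4239215337032, 'eye': array([0.10747129, 0.67086933, 0.37263458]), 'attitude': array([-2.77482260e-01,  2.11584678e-04,  1.30785626e+00])}
wrist straightedge 0.56 [114. 350.] [0.43  0.314] 514
```

Run:
```python
import cv2
a=cv2.imread('pics/scene0.png');b=cv2.imread('pics/side0.png')
cv2.imwrite('pics/sc1.png',cv2.resize(a[90:330,130:450],None,fx=2.5,fy=2.5,interpolation=cv2.INTER_CUBIC))
cv2.imwrite('pics/si1.png',cv2.resize(b[90:300,60:380],None,fx=2.5,fy=2.5,interpolation=cv2.INTER_CUBIC))
```

```text
(no output)
```

View pics/sc1.png

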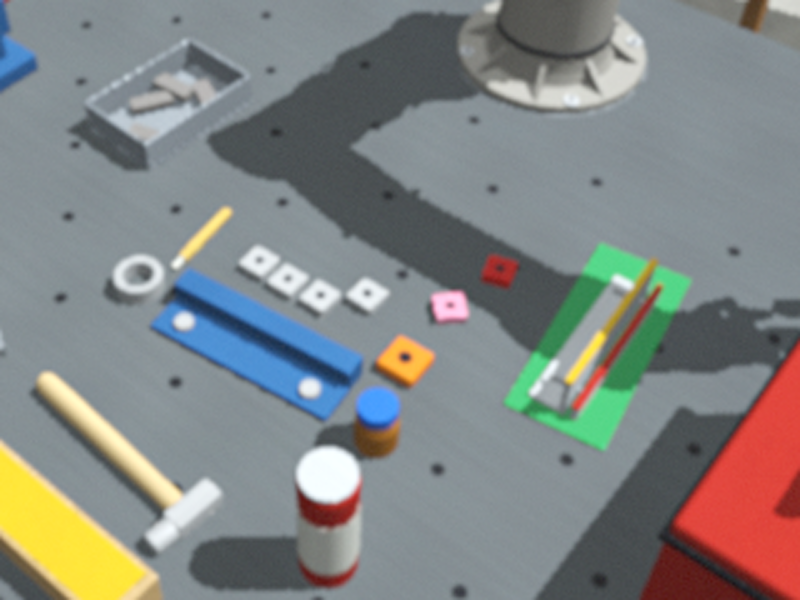

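View pics/si1.png

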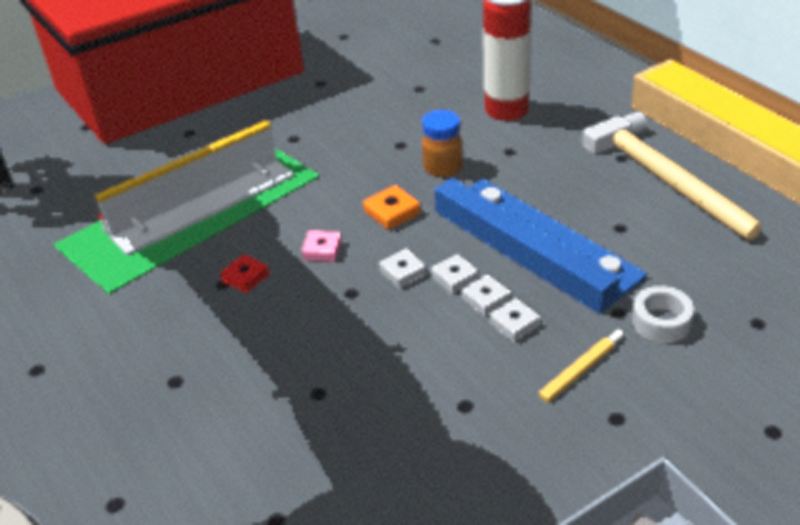

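The scene crop shows four steel blanks at crop pixels (259,262), (288,280), (320,295) and (367,294). The look-alikes are pink (450,306) and dark red (500,270) and get left alone. The grey-white four form the row before the blue fence. The straightedge stands on the mat at (615,330), with its red blade on the far side from the fence. The side crop shows the same arrangement.

```bash
cat > m.py <<'E'
from h import *
def pts(c,mask,z,fish=False):
    v,u=np.nonzero(mask); return np.array([onz(c,a,b,z,fish)[:2] for a,b in zip(u,v)])
def strip(P):
    (cx,cy),(w,h),a=cv2.minAreaRect(P.astype(np.float32)*1000)
    m=P.mean(0); _,s,V=np.linalg.svd(P-m,full_matrices=False); t=(P-m)@V[0]; n=(P-m)@V[1]
    lo,hi=np.percentile(t,[.5,99.5]); mid=m+V[0]*(lo+hi)/2
    return np.round(mid,4), round(float(hi-lo),4), round(float(n.std()*3.46),4), round(float(np.degrees(np.arctan2(V[0][1],V[0][0]))%180),2)
def box(c,img,p,rad,z=0):
    m=np.zeros(img.shape[:2],bool); return m
E
python3 - <<'E'
from m import *
for n in ['scene','side']:
    c=r.get_image(n); im=c['img']; H=cv2.cvtColor(im,cv2.COLOR_BGR2HSV); h,s,v=[H[...,i].astype(int) for i in range(3)]
    V,U=np.mgrid[:384,:512]
    W=np.array([onz(c,u,w,0.02)[:2] for w,u in zip(V.ravel(),U.ravel())]).reshape(384,512,2)
    near=(abs(W[...,0]-.45)<.2)&(abs(W[...,1]-.39)<.2)
    def big(m):
        k,l,st,ce=cv2.connectedComponentsWithStats(m.astype(np.uint8),connectivity=8); return l==1+np.argmax(st[1:,4])
    ye=big((h>17)&(h<33)&(s>120)&(v>60)&near)
    print(n,'yellow',ye.sum(),strip(pts(c,ye,.063)))
    re=((h<8)|(h>172))&(s>120)&(v>60)&near&(W[...,0]<.6)&(W[...,1]<.55)
    if re.sum()>20:
        re=big(re); print(n,'red',re.sum(),strip(pts(c,re,.027)))
    gr=(h>55)&(h<85)&(s>90)&near
    print(n,'green',cv2.minAreaRect(pts(c,gr,.003).astype(np.float32)))
    bl=big((h>100)&(h<125)&(s>120)&(abs(W[...,0]-.7)<.15)&(abs(W[...,1]-.04)<.2))
    P=pts(c,bl,0.); hull=cv2.convexHull((P*1000).astype(np.float32))[:,0]
    ap=cv2.approxPolyDP((hull/1000).astype(np.float32).reshape(-1,1,2),.006,True)[:,0]; print(n,'fence hull z0',np.round(ap,3).tolist(),'z35',np.round([onz(c,*px(c,[*p,0]),.035)[:2] for p in ap],3).tolist())
    wh=(s<60)&(v>150)&(W[...,0]>.55)&(W[...,0]<.68)&(abs(W[...,1])<.2)
    k,l,st,ce=cv2.connectedComponentsWithStats(wh.astype(np.uint8))
    for i in range(1,k):
        if st[i,4]>40:
            Q=pts(c,l==i,.014); print(n,'blob',st[i,4],np.round(ce[i]),np.round(Q.mean(0),4),cv2.minAreaRect((Q*1000).astype(np.float32)))
    for t,z in [('magnet',.018),('marker',.01),('collar',.025),('jar',.07)]:
        for d in r.cut_out(t,n)[:1]:
            Q=pts(c,d['mask'],z); print(n,t,round(d['confidence'],2),np.round(Q.min(0),3),np.round(Q.max(0),3))
E
```

```text
scene yellow 162 (array([0.4479, 0.3579]), 0.2148, 0.008, 3.72)
scene red 908 (array([0.4369, 0.5386]), 0.3321, 0.0237, 0.03)
scene green ((0.4312310814857483, 0.3452050983905792), (0.292793333530426, 0.12261611223220825), 8.720941543579102)
scene fence hull z0 [[0.6660000085830688, -0.10899999737739563], [0.7570000290870667, -0.07900000363588333], [0.7260000109672546, 0.16599999368190765], [0.6610000133514404, 0.15700000524520874], [0.6340000033378601, 0.13899999856948853]] z35 [[0.687, -0.084], [0.774, -0.055], [0.744, 0.182], [0.682, 0.173], [0.655, 0.155]]
scene blob 1660 [254. 203.] [0.5932 0.0285] ((610.5383911132812, -3.3576202392578125), (129.53948974609375, 401.3791809082031), 0.15222932398319244)
scene blob 53 [217. 187.] [ 0.6177 -0.1022] ((616.9207763671875, -97.28898620605469), (49.39667892456055, 39.59580993652344), 10.003876686096191)
scene magnet 0.76 [0.59  0.167] [0.649 0.222]
scene marker 0.71 [ 0.564 -0.143] [ 0.678 -0.117]
scene collar 0.71 [ 0.7   -0.162] [ 0.763 -0.09 ]
scene jar 0.88 [0.693 0.207] [0.773 0.276]
side yellow 250 (array([0.4459, 0.3525]), 0.2196,
[... 698 characters left out ...]
.54609680175781), (40.278724670410156, 28.781553268432617), 87.67237854003906)
side blob 164 [240. 198.] [0.5983 0.0485] ((598.5501708984375, 47.37477111816406), (46.64722442626953, 45.13434600830078), 2.6703274250030518)
side blob 169 [253. 207.] [ 6.032e-01 -3.000e-04] ((602.870849609375, -1.4726638793945312), (47.29572677612305, 42.93570327758789), 3.4860260486602783)
side blob 183 [265. 217.] [ 0.6029 -0.0473] ((603.051513671875, -46.43421173095703), (47.75897216796875, 39.6680908203125), 7.8822550773620605)
side magnet 0.6 [0.578 0.146] [0.638 0.214]
side marker 0.54 [ 0.561 -0.149] [ 0.665 -0.126]
side collar 0.8 [ 0.682 -0.18 ] [ 0.755 -0.111]
side jar 0.86 [0.642 0.123] [0.739 0.254]
```

```bash
python3 -m inch '[{"dx":0.0226,"dy":-0.0247,"spin":0.0275,"dz":-0.006},{"dx":0.0226,"dy":-0.0247,"spin":0.0275,"dz":-0.006},{"dx":0.0226,"dy":-0.0247,"spin":0.0275,"dz":-0.006},{"dx":0.0226,"dy":-0.0247,"spin":0.0275,"dz":-0.006},{"dx":0.0226,"dy":-0.0247,"spin":0.0275,"dz":-0.006},{"dx":0.0226,"dy":-0.0247,"spin":0.0275,"dz":-0.006},{"dx":0.0226,"dy":-0.0247,"spin":0.0275,"dz":-0.006},{"dx":0.0226,"dy":-0.0247,"spin":0.0275,"dz":-0.006},{"dx":0.0226,"dy":-0.0247,"spin":0.0275,"dz":-0.006},{"dx":0.0226,"dy":-0.0247,"spin":0.0275,"dz":-0.006},{"dx":0.0226,"dy":-0.0247,"spin":0.0275,"dz":-0.006},{"hand":0.085}]'
python3 - <<'E'
from m import *
c=r.get_image('wrist'); cv2.imwrite('pics/w1.png',c['img']); print(c['eye'],c['attitude'],r.state()['ee_pos'],r.state()['tcp_rot'])
im=c['img'];H=cv2.cvtColor(im,cv2.COLOR_BGR2HSV); h,s,v=[H[...,i].astype(int) for i in range(3)]
def big(m):
    k,l,st,ce=cv2.connectedComponentsWithStats(m.astype(np.uint8),connectivity=8); return l==1+np.argmax(st[1:,4])
ye=big((h>17)&(h<33)&(s>120)&(v>60)); re=big(((h<8)|(h>172))&(s>120)&(v>60))
print(ye.sum(),strip(pts(c,ye,.063,1))); print(re.sum(),strip(pts(c,re,.027,1)))
# dots in side/scene
for n in ['scene','side']:
    c=r.get_image(n)
    for t in ['blank0_center']:
        for d in r.cut_out(t,n):
            Q=pts(c,d['mask'],.014); print(n,round(d['confidence'],2),np.round(d['position']),np.round(Q.mean(0),4))
E
```

```text
[0.10747163 0.67087022 0.37262895] [-2.77483670e-01  2.18833423e-04  1.30785619e+00] [0.17535737 0.65179672 0.23129182] [-3.14154405e+00 -3.10222710e-05  2.87874252e+00]
230 (array([0.3893, 0.3568]), 0.0787, 0.0142, 3.08)
1788 (array([0.2158, 0.7301]), 0.109, 0.0291, 14.26)
side 0.7 [269. 219.] [ 0.603  -0.0509]
side 0.5 [137. 166.] [0.4467 0.3662]invalid input at $[0]: expected keys dx, dy, dz, spin, hand
```

View pics/w1.png

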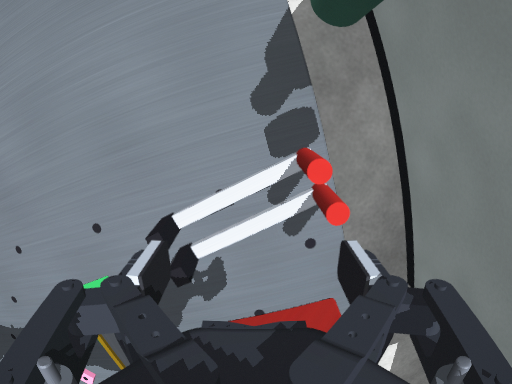

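The wrist view shows only bare table and a red-handled tool, with the gripper at the bottom. The call was refused because every row needs all five keys.

```bash
python3 -m inch '[{"dx":0.0226,"dy":-0.0247,"dz":-0.006,"spin":0.0275,"hand":0.085},{"dx":0.0226,"dy":-0.0247,"dz":-0.006,"spin":0.0275,"hand":0.085},{"dx":0.0226,"dy":-0.0247,"dz":-0.006,"spin":0.0275,"hand":0.085},{"dx":0.0226,"dy":-0.0247,"dz":-0.006,"spin":0.0275,"hand":0.085},{"dx":0.0226,"dy":-0.0247,"dz":-0.006,"spin":0.0275,"hand":0.085},{"dx":0.0226,"dy":-0.0247,"dz":-0.006,"spin":0.0275,"hand":0.085},{"dx":0.0226,"dy":-0.0247,"dz":-0.006,"spin":0.0275,"hand":0.085},{"dx":0.0226,"dy":-0.0247,"dz":-0.006,"spin":0.0275,"hand":0.085},{"dx":0.0226,"dy":-0.0247,"dz":-0.006,"spin":0.0275,"hand":0.085},{"dx":0.0226,"dy":-0.0247,"dz":-0.006,"spin":0.0275,"hand":0.085},{"dx":0.0226,"dy":-0.0247,"dz":-0.006,"spin":0.0275,"hand":0.085},{"dx":0.0226,"dy":-0.0247,"dz":-0.006,"spin":0.0275,"hand":0.085}]' 100
python3 - <<'E'
from m import *
c=r.get_image('wrist'); cv2.imwrite('pics/w2.png',c['img']); print(c['eye'],c['attitude'],r.state()['ee_pos'],r.state()['tcp_rot'])
im=c['img'];H=cv2.cvtColor(im,cv2.COLOR_BGR2HSV); h,s,v=[H[...,i].astype(int) for i in range(3)]
def big(m):
    k,l,st,ce=cv2.connectedComponentsWithStats(m.astype(np.uint8),connectivity=8); return l==1+np.argmax(st[1:,4])
ye=big((h>17)&(h<33)&(s>120)&(v>60)); re=big(((h<8)|(h>172))&(s>120)&(v>60))
print(ye.sum(),strip(pts(c,ye,.063,1))); print(re.sum(),strip(pts(c,re,.027,1)))
E
```

```text
clock: 3.25
ee_pos: [0.4475, 0.3541, 0.1592]
tcp_rot: [3.141, 0.0, -3.073]
contact_force: [0.2, 0.4, 0.0]
gripper_width: 0.995
finger_force: 0.0
[0.37736441 0.35037411 0.30056301] [-2.77749867e-01  1.71607199e-05  1.63931889e+00] [0.45192484 0.34792424 0.15827756] [-3.13867420e+00  1.16158236e-03 -3.07717851e+00]
2465 (array([0.4433, 0.3567]), 0.2161, 0.0085, 4.02)
9952 (array([0.4849, 0.5876]), 0.1795, 0.1293, 7.17)
```

View pics/w2.png

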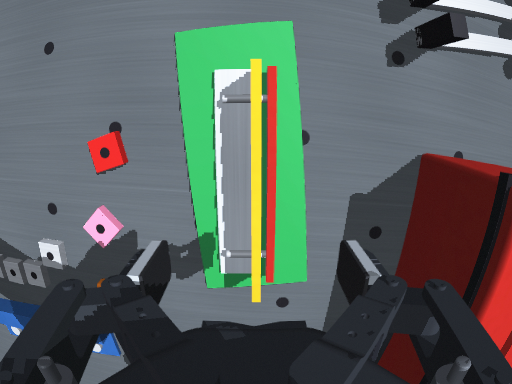

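The wrist view shows the straightedge on its mat. The yellow top runs at column 256, rows 60 to 302, and the red blade is at column 271 on the +y side. The pink (102,227) and red (107,152) look-alikes lie clear. I'll centre over the leg and descend part way.

```bash
python3 -m inch '[{"dx":-0.002,"dy":0.001,"dz":-0.02,"spin":0.0,"hand":0.085},{"dx":-0.001,"dy":0.001,"dz":-0.02,"spin":0.0,"hand":0.085},{"dx":0,"dy":0,"dz":-0.01,"spin":0.0,"hand":0.085},{"dx":0,"dy":0,"dz":0,"spin":0.0,"hand":0.085},{"dx":0,"dy":0,"dz":0,"spin":0.0,"hand":0.085}]' 100
python3 - <<'E'
from m import *
c=r.get_image('wrist');s0=r.state(); print(s0['ee_pos'],s0['tcp_rot'])
im=c['img'];H=cv2.cvtColor(im,cv2.COLOR_BGR2HSV); h,s,v=[H[...,i].astype(int) for i in range(3)]
def big(m):
    k,l,st,ce=cv2.connectedComponentsWithStats(m.astype(np.uint8),connectivity=8); return l==1+np.argmax(st[1:,4])
U=np.mgrid[:384,:512][1]
ye=big((h>17)&(h<33)&(s>120)&(v>60)); re=big(((h<8)|(h>172))&(s>120)&(v>60)&(abs(U-262)<40))
print(ye.sum(),strip(pts(c,ye,.063,1))); print(re.sum(),strip(pts(c,re,.027,1)))
E
```

```text
clock: 3.72
ee_pos: [0.4434, 0.3575, 0.1093]
tcp_rot: [-3.141, -0.001, -3.074]
contact_force: [0.6, 0.1, 0.7]
gripper_width: 0.995
finger_force: 0.0
[0.44377063 0.35777461 0.10998228] [ 3.14142566e+00  3.71751498e-04 -3.07421111e+00]
3505 (array([0.4352, 0.3563]), 0.2007, 0.0085, 4.13)
2644 (array([0.4424, 0.3713]), 0.2164, 0.0083, 4.07)
```

```bash
python3 -m inch '[{"dx":0,"dy":-0.001,"dz":-0.02,"spin":0.002,"hand":0.085},{"dx":0,"dy":0,"dz":-0.02,"spin":0.0,"hand":0.085},{"dx":0,"dy":0,"dz":-0.02,"spin":0.0,"hand":0.085},{"dx":0,"dy":0,"dz":-0.014,"spin":0.0,"hand":0.085},{"dx":0,"dy":0,"dz":0,"spin":0.0,"hand":0.05},{"dx":0,"dy":0,"dz":0,"spin":0.0,"hand":0.0},{"dx":0,"dy":0,"dz":0,"spin":0.0,"hand":0.0},{"dx":0,"dy":0,"dz":0,"spin":0.0,"hand":0.0},{"dx":0,"dy":0,"dz":0,"spin":0.0,"hand":0.0},{"dx":0,"dy":0,"dz":0,"spin":0.0,"hand":0.0},{"dx":0,"dy":0,"dz":0,"spin":0.0,"hand":0.0},{"dx":0,"dy":0,"dz":0,"spin":0.0,"hand":0.0}]' 110
```

```text
clock: 4.77
ee_pos: [0.4438, 0.3567, 0.0361]
tcp_rot: [3.141, 0.001, -3.072]
contact_force: [-1.3, -0.6, 9.1]
gripper_width: 0.072
finger_force: 107.7
```

```bash
python3 -m inch '[{"dx":0,"dy":0,"dz":0.005,"spin":0,"hand":0.0},{"dx":0,"dy":0,"dz":0.015,"spin":0,"hand":0.0},{"dx":0,"dy":0,"dz":0.02,"spin":0,"hand":0.0},{"dx":0,"dy":0,"dz":0.02,"spin":0,"hand":0.0},{"dx":0,"dy":0,"dz":0.015,"spin":0,"hand":0.0},{"dx":0,"dy":0,"dz":0,"spin":0,"hand":0.0},{"dx":0,"dy":0,"dz":0,"spin":0,"hand":0.0}]'
python3 - <<'E'
from m import *
s0=r.state(); print(s0['ee_pos'],s0['contact_force'],s0['moment'],s0['joint_pos'])
for n in ['scene','side','wrist']:
    c=r.get_image(n); cv2.imwrite(f'pics/{n}3.png',c['img'])
    if n=='wrist': continue
    im=c['img'];g=cv2.cvtColor(im,cv2.COLOR_BGR2GRAY)
    # dots of blanks: dark spots inside bright tops, around expected places
    for p in [(.575,.093),(.60,.045),(.603,-.002),(.603,-.05)]:
        u,v=px(c,[*p,.014]).astype(int); k=9; sub=im[v-k:v+k+1,u-k:u+k+1]
        hsv=cv2.cvtColor(sub,cv2.COLOR_BGR2HSV); br=((hsv[...,2]>120)&(hsv[...,1]<60)).astype(np.uint8)
        kk,l,st,ce=cv2.connectedComponentsWithStats(br); 
        if kk<2: print(n,p,'none'); continue
        i=1+np.argmin([np.hypot(*(ce[j]-k))-st[j,4]*.05 for j in range(1,kk)]); m=cv2.morphologyEx((l==i).astype(np.uint8),cv2.MORPH_CLOSE,np.ones((3,3)))
        gs=255-sub.max(2).astype(float); er=cv2.morphologyEx(m,cv2.MORPH_CLOSE,np.ones((5,5))); er=cv2.erode(er,np.ones((3,3)))
        w=np.where(er>0,np.clip(gs-100,0,None),0); V,U=np.mgrid[:2*k+1,:2*k+1]
        if w.sum()>0:
            uu,vv=u-k+(w*U).sum()/w.sum(),v-k+(w*V).sum()/w.sum(); print(n,p,np.round([uu,vv],1),np.round(onz(c,uu,vv,.014)[:2],4))
a=cv2.imread('pics/scene3.png')[170:240,210:300]; b=cv2.imread('pics/side3.png')[170:240,205:295]
cv2.imwrite('pics/z3.png',np.hstack([cv2.resize(x,(396,308),interpolation=cv2.INTER_CUBIC) for x in (a,b)]))
E
```

```text
clock: 5.35
ee_pos: [0.4437, 0.3566, 0.1108]
tcp_rot: [3.141, 0.001, -3.072]
contact_force: [0.3, -0.6, -4.1]
gripper_width: 0.073
finger_force: 107.9
[0.44368744 0.35656492 0.1107814 ] [ 0.33122116 -0.64149906 -4.12809091] [0.01675702 0.01835514 0.02304166] [-0.89145113  0.39569066  0.12549725  1.95888657 -0.06809625  0.78976745
  0.91234077]
scene (0.575, 0.093) [275. 206.] [0.5611 0.0881]
scene (0.6, 0.045) [258.9 209.3] [0.6026 0.0589]
scene (0.603, -0.002) [245.4 203.2] [0.6105 0.0113]
scene (0.603, -0.05) [235.  195.2] [ 0.6062 -0.0354]
side (0.575, 0.093) [220.4 195.8] [0.5614 0.0898]
side (0.6, 0.045) [240.7 197.5] [0.5998 0.0497]
side (0.603, -0.002) [253.2 206.2] [0.6047 0.0016]
side (0.603, -0.05) [264.4 216. ] [ 0.604  -0.0452]
```

View pics/z3.png

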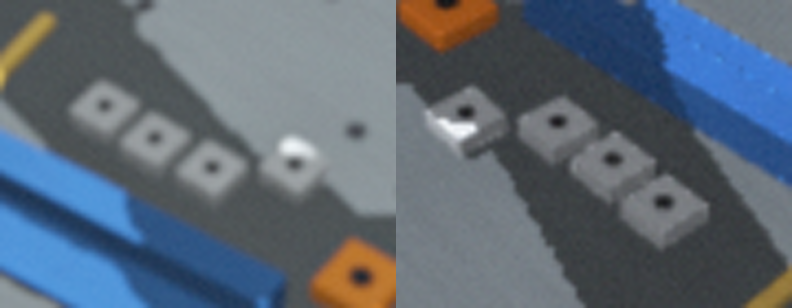

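View pics/wrist3.png

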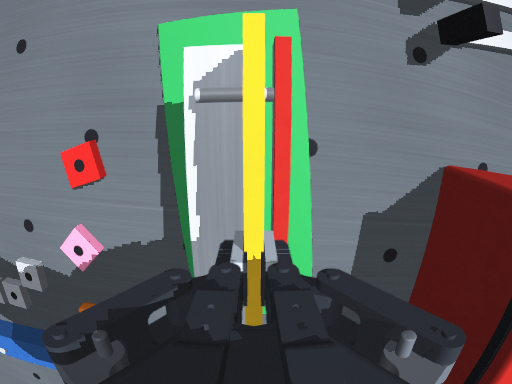

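The zoom shows the four steel blanks with their dots; the scene dots are at about (233,194), (245,201), (258,208) and (277,207). The wrist view shows the straightedge held squarely, with the blade parallel. Next I'll carry it over to the fence side while turning it.

```bash
python3 -m inch '[{"dx":0.0038,"dy":-0.0282,"dz":0,"spin":-0.1245,"hand":0},{"dx":0.0038,"dy":-0.0282,"dz":0,"spin":-0.1245,"hand":0},{"dx":0.0038,"dy":-0.0282,"dz":0,"spin":-0.1245,"hand":0},{"dx":0.0038,"dy":-0.0282,"dz":0,"spin":-0.1245,"hand":0},{"dx":0.0038,"dy":-0.0282,"dz":0,"spin":-0.1245,"hand":0},{"dx":0.0038,"dy":-0.0282,"dz":0,"spin":-0.1245,"hand":0},{"dx":0.0038,"dy":-0.0282,"dz":0,"spin":-0.1245,"hand":0},{"dx":0.0038,"dy":-0.0282,"dz":0,"spin":-0.1245,"hand":0},{"dx":0.0038,"dy":-0.0282,"dz":0,"spin":-0.1245,"hand":0},{"dx":0.0038,"dy":-0.0282,"dz":0,"spin":-0.1245,"hand":0},{"dx":0.0038,"dy":-0.0282,"dz":0,"spin":-0.1245,"hand":0},{"dx":0.0038,"dy":-0.0282,"dz":0,"spin":-0.1245,"hand":0}]'
python3 -m inch '[{"dx":0,"dy":0,"dz":0,"spin":0,"hand":0},{"dx":0,"dy":0,"dz":0,"spin":0,"hand":0}]'
python3 - <<'E'
from m import *
for n,D in [('scene',[(233.4,193.9),(245,201.4),(258.2,208),(276.8,207.3)]),('side',[(265.5,216.1),(254.1,206.1),(241.6,197.7),(220.7,195.5)])]:
    c=r.get_image(n); print(n,[np.round(onz(c,*d,.014)[:2],4).tolist() for d in D])
c=r.get_image('wrist'); cv2.imwrite('pics/w4.png',c['img'])
E
```

```text
clock: 6.5
ee_pos: [0.4886, 0.0165, 0.1096]
tcp_rot: [-3.14, 0.0, 1.711]
contact_force: [0.7, -0.2, -2.4]
gripper_width: 0.069
finger_force: 107.9
clock: 6.67
ee_pos: [0.4888, 0.0163, 0.1096]
tcp_rot: [-3.14, 0.001, 1.714]
contact_force: [-0.5, 0.8, -2.5]
gripper_width: 0.075
finger_force: 107.9
scene [[0.6054, -0.0429], [0.6057, 0.0055], [0.6001, 0.0539], [0.5618, 0.0955]]
side [[0.606, -0.0472], [0.6067, 0.0004], [0.6012, 0.0475], [0.5627, 0.0902]]
```

View pics/w4.png

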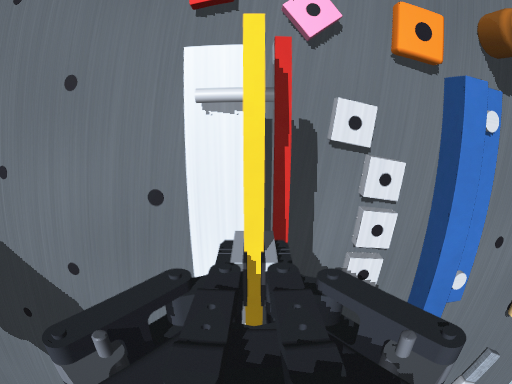

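The wrist view shows the four blank dots at (355,122), (385,180), (377,230) and (363,275). The fence's near edge runs from about (445,80) to (412,305). Pink is at (313,10) beyond the blade's end and the magnet at (423,32). I'll fit the fence line here.

Run:
```python
from m import *
c=r.get_image('wrist'); im=c['img']; H=cv2.cvtColor(im,cv2.COLOR_BGR2HSV); h,s,v=[H[...,i].astype(int) for i in range(3)]
bl=(h>100)&(h<125)&(s>120); bl[:,:400]=0
P=[]
for row in range(85,300,3):
    u=np.nonzero(bl[row])[0]
    if len(u): P.append(onz(c,u[0]-.5,row,0.,1)[:2])
P=np.array(P); f=np.polyfit(P[:,1],P[:,0],1); res=P[:,0]-np.polyval(f,P[:,1]); ok=abs(res)<.003; f=np.polyfit(P[ok,1],P[ok,0],1)
print('fence x =',f,'yaw',np.arctan(-f[0]),'rms',res.std(),P[0],P[-1])
yaw=np.arctan(-f[0]); n=np.array([np.cos(yaw),np.sin(yaw)]); t=np.array([-n[1],n[0]])
O=np.array([np.polyval(f,.039),.039])
F=lambda p:np.round([(p-O)@n,(p-O)@t],4)
for k,(u,v_) in dict(b0=(355,122),b1=(385,180),b2=(377,230),b3=(363,275),pinkc=(313,10),pinkcorner=(300,38),pk2=(283,15),mag1=(392,50),mag2=(442,66),fTop=(445,76)).items():
    print(k,np.round(onz(c,u,v_,.014 if 'f' not in k else 0,1)[:2],4),F(onz(c,u,v_,.014,1)[:2]))
T=r.state()['ee_pos'][:2]; print('tcp',T,F(T),'O',O)
ye=(h>17)&(h<33)&(s>120)&(v>60); ye[:, :230]=0; ye[:,290:]=0; ye[260:]=0
re=((h<8)|(h>172))&(s>120)&(v>40); re[:,:265]=0; re[:,296:]=0; re[260:]=0
dz=.1096-.0361
for m,z in ((ye,.063+dz),(re,.027+dz)):
    k,l,st,ce=cv2.connectedComponentsWithStats(m.astype(np.uint8)); m=l==1+np.argmax(st[1:,4]); Q=pts(c,m,z,1); a=strip(Q); print(a,F(a[0]))
```

```text
fence x = [-0.12308432  0.67115211] yaw 0.12246834470247021 rms 0.00039248165442368535 [0.65202427 0.15216358] [ 0.68044474 -0.07829136]
b0 [0.5609 0.0949] [-0.0979  0.0684]
b1 [0.5995 0.0515] [-0.0649  0.0206]
b2 [0.6047 0.0047] [-0.0654 -0.0266]
b3 [ 0.6049 -0.0434] [-0.0711 -0.0743]
pinkc [0.5122 0.1811] [-0.1357  0.1599]
pinkcorner [0.505  0.1543] [-0.146   0.1342]
pk2 [0.4889 0.1716] [-0.1599  0.1532]
mag1 [0.5845 0.1641] [-0.066   0.1341]
mag2 [0.638  0.1657] [-0.0127  0.1293]
fTop [0.6525 0.1616] [-0.0089  0.1205]
tcp [0.48890519 0.0188326 ] [-0.1786  0.0017] O [0.66635182 0.039     ]
(array([0.4794, 0.0774]), 0.1005, 0.0082, 98.52) [-0.1809  0.061 ]
(array([0.4945, 0.0759]), 0.1078, 0.0086, 98.5) [-0.1661  0.0576]
```

```bash
python3 -m inch '[{"dx":0.001,"dy":-0.004,"dz":-0.01,"spin":-0.012,"hand":0},{"dx":0,"dy":-0.004,"dz":-0.02,"spin":-0.012,"hand":0},{"dx":0,"dy":0,"dz":-0.02,"spin":0,"hand":0},{"dx":0,"dy":0,"dz":-0.015,"spin":0,"hand":0},{"dx":0,"dy":0,"dz":-0.006,"spin":0,"hand":0},{"dx":0,"dy":0,"dz":-0.003,"spin":0,"hand":0},{"dx":0,"dy":0,"dz":0,"spin":0,"hand":0},{"dx":0,"dy":0,"dz":0,"spin":0,"hand":0}]'
```

```text
clock: 7.53
ee_pos: [0.4905, 0.01, 0.0367]
tcp_rot: [3.141, -0.0, 1.693]
contact_force: [-0.0, 0.0, -2.9]
gripper_width: 0.073
finger_force: 107.8
```

```bash
python3 -m inch '[{"dx":0.004,"dy":0.0005,"dz":-0.002,"spin":0,"hand":0},{"dx":0.0079,"dy":0.001,"dz":0,"spin":0,"hand":0},{"dx":0.0079,"dy":0.001,"dz":0,"spin":0,"hand":0},{"dx":0.0079,"dy":0.001,"dz":0,"spin":0,"hand":0},{"dx":0.006,"dy":0.0007,"dz":0,"spin":0,"hand":0},{"dx":0.005,"dy":0.0006,"dz":0,"spin":0,"hand":0},{"dx":0.005,"dy":0.0006,"dz":0,"spin":0,"hand":0},{"dx":0.005,"dy":0.0006,"dz":0,"spin":0,"hand":0},{"dx":0.005,"dy":0.0006,"dz":0,"spin":0,"hand":0},{"dx":0.005,"dy":0.0006,"dz":0,"spin":0,"hand":0},{"dx":0.005,"dy":0.0006,"dz":0,"spin":0,"hand":0}]'
python3 -m inch '[{"dx":0.004,"dy":0.0005,"dz":0,"spin":0,"hand":0},{"dx":0.004,"dy":0.0005,"dz":0,"spin":0,"hand":0},{"dx":0.004,"dy":0.0005,"dz":0,"spin":0,"hand":0},{"dx":0.004,"dy":0.0005,"dz":0,"spin":0,"hand":0},{"dx":0.004,"dy":0.0005,"dz":0,"spin":0,"hand":0}]'
python3 - <<'E'
from m import *
c=r.get_image('wrist'); cv2.imwrite('pics/w5.png',c['img'])
E
```

```text
clock: 8.45
ee_pos: [0.5542, 0.0178, 0.0342]
tcp_rot: [-3.141, -0.0, 1.693]
contact_force: [-0.6, -0.0, -3.5]
gripper_width: 0.069
finger_force: 107.9
clock: 8.87
ee_pos: [0.5739, 0.0203, 0.0342]
tcp_rot: [-3.141, -0.0, 1.693]
contact_force: [-2.9, -0.8, -2.4]
gripper_width: 0.07
finger_force: 108.1
```

View pics/w5.png

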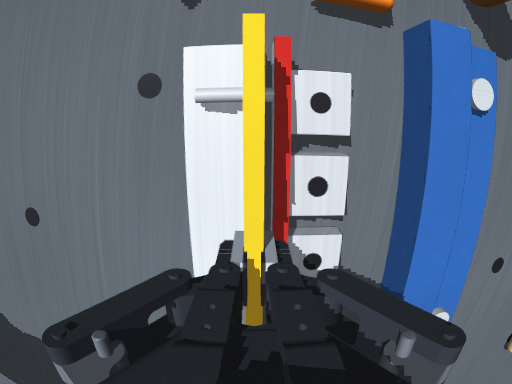

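The wrist view shows three visible blanks, with dots at (320,103), (317,187) and (312,261), lying along the red blade. The fence is still ahead and the magnet clear. I'll push on at a slower pace.

```bash
python3 -m inch '[{"dx":0.003,"dy":0.0004,"dz":0,"spin":0,"hand":0},{"dx":0.003,"dy":0.0004,"dz":0,"spin":0,"hand":0},{"dx":0.003,"dy":0.0004,"dz":0,"spin":0,"hand":0},{"dx":0.003,"dy":0.0004,"dz":0,"spin":0,"hand":0},{"dx":0.003,"dy":0.0004,"dz":0,"spin":0,"hand":0},{"dx":0.003,"dy":0.0004,"dz":0,"spin":0,"hand":0}]'
python3 -m inch '[{"dx":0.002,"dy":0.0002,"dz":0,"spin":0,"hand":0},{"dx":0.002,"dy":0.0003,"dz":0,"spin":0,"hand":0},{"dx":0.002,"dy":0.0002,"dz":0,"spin":0,"hand":0},{"dx":0.002,"dy":0.0003,"dz":0,"spin":0,"hand":0}]'
python3 - <<'E'
from m import *
for n in ('scene','side','wrist'):
    c=r.get_image(n); cv2.imwrite('pics/%s6.png'%n,c['img'])
b=cv2.imread('pics/side6.png')[160:250,190:310]; a=cv2.imread('pics/wrist6.png')[:300,180:500]
cv2.imwrite('pics/z6.png',np.hstack([cv2.resize(a,(400,375)),cv2.resize(b,(400,375),interpolation=cv2.INTER_CUBIC)]))
E
```

```text
clock: 9.42
ee_pos: [0.5922, 0.0227, 0.0343]
tcp_rot: [-3.142, -0.0, 1.693]
contact_force: [-1.9, -0.5, -3.6]
gripper_width: 0.07
finger_force: 108.0
clock: 9.75
ee_pos: [0.6, 0.0237, 0.0343]
tcp_rot: [-3.141, -0.0, 1.693]
contact_force: [-2.8, -1.0, -4.1]
gripper_width: 0.068
finger_force: 108.1
```

View pics/z6.png

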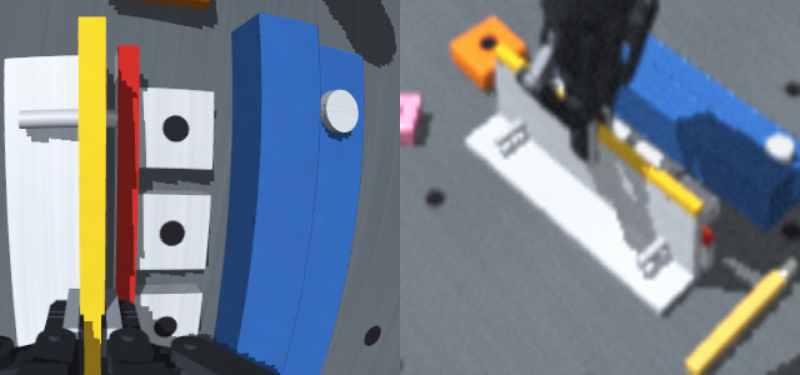

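The crop shows the blanks lined up along the blade, the gap to the fence closing, and the magnet and chalk holder clear. I'll approach contact slowly.

```bash
python3 -m inch '[{"dx":0.002,"dy":0.0002,"dz":0,"spin":0,"hand":0},{"dx":0.002,"dy":0.0003,"dz":0,"spin":0,"hand":0},{"dx":0.002,"dy":0.0002,"dz":0,"spin":0,"hand":0},{"dx":0.002,"dy":0.0003,"dz":0,"spin":0,"hand":0},{"dx":0.001,"dy":0.0001,"dz":0,"spin":0,"hand":0}]'
python3 -m inch '[{"dx":0.001,"dy":0.0001,"dz":0,"spin":0,"hand":0}]'
python3 -m inch '[{"dx":0.001,"dy":0.0001,"dz":0,"spin":0,"hand":0}]'
```

```text
clock: 10.32
ee_pos: [0.6092, 0.0249, 0.0343]
tcp_rot: [3.142, -0.0, 1.693]
contact_force: [-3.4, -0.4, -1.5]
gripper_width: 0.068
finger_force: 108.2
clock: 10.4
ee_pos: [0.61, 0.0249, 0.0343]
tcp_rot: [-3.141, -0.0, 1.693]
contact_force: [-3.5, -0.3, -1.8]
gripper_width: 0.068
finger_force: 108.2
clock: 10.48
ee_pos: [0.6109, 0.025, 0.0343]
tcp_rot: [-3.141, -0.0, 1.693]
contact_force: [-4.1, -0.2, -1.6]
gripper_width: 0.074
finger_force: 108.2
```

```bash
python3 -m inch '[{"dx":0.001,"dy":0.0001,"dz":0,"spin":0,"hand":0}]'|grep -E "ee|contact"
python3 -m inch '[{"dx":0.001,"dy":0.0001,"dz":0,"spin":0,"hand":0}]'|grep -E "ee|contact"
python3 -m inch '[{"dx":0.0007,"dy":0.0001,"dz":0,"spin":0,"hand":0}]'|grep -E "ee|contact"
```

```text
ee_pos: [0.6119, 0.0251, 0.0343]
contact_force: [-3.1, -1.0, -2.6]
ee_pos: [0.6129, 0.0252, 0.0343]
contact_force: [-2.7, -0.2, -2.2]
ee_pos: [0.6137, 0.0253, 0.0342]
contact_force: [-3.0, 1.0, -2.4]
```

```bash
python3 -m inch '[{"dx":0.0007,"dy":0.0001,"dz":0,"spin":0,"hand":0}]'|grep -E "ee|contact"
python3 -m inch '[{"dx":0.0007,"dy":0.0001,"dz":0,"spin":0,"hand":0}]'|grep -E "ee|contact"
python3 -m inch '[{"dx":0.0007,"dy":0.0001,"dz":0,"spin":0,"hand":0}]'|grep -E "ee|contact"
```

```text
ee_pos: [0.6141, 0.0253, 0.0342]
contact_force: [-7.1, -0.5, 0.5]
ee_pos: [0.6142, 0.0253, 0.0341]
contact_force: [-9.9, -1.6, 2.0]
ee_pos: [0.6143, 0.0254, 0.034]
contact_force: [-12.6, -1.2, 3.2]
```

```bash
python3 -m inch '[{"dx":0.0007,"dy":0.0001,"dz":0,"spin":0,"hand":0}]'|grep -E "ee|contact"
python3 -m inch '[{"dx":0.0007,"dy":0.0001,"dz":0,"spin":0,"hand":0}]'|grep -E "ee|contact"
python3 -m inch '[{"dx":0.0003,"dy":0,"dz":0,"spin":0,"hand":0},{"dx":0,"dy":0,"dz":0,"spin":0,"hand":0}]'|grep -E "ee|contact|rot"
```

```text
ee_pos: [0.6144, 0.0253, 0.0339]
contact_force: [-16.8, -1.5, 3.7]
ee_pos: [0.6145, 0.0254, 0.0337]
contact_force: [-18.8, -2.0, 6.1]
ee_pos: [0.6144, 0.0253, 0.0336]
tcp_rot: [-3.136, -0.001, 1.692]
contact_force: [-17.2, -1.5, 5.8]
```

Run:
```python
from m import *
c=r.get_image('wrist'); s=r.state(); print(s['contact_force'],s['moment'])
d=r.get_image('scene')
a=c['img'][:300,180:500]; b=d['img'][170:260,205:325]
cv2.imwrite('pics/z7.png',np.hstack([cv2.resize(a,(400,375)),cv2.resize(b,(400,375),interpolation=cv2.INTER_CUBIC)]))
```

```text
[-17.21109502  -1.30199645   5.95784061] [-0.38067618  4.14286967  0.13478567]
```

View pics/z7.png

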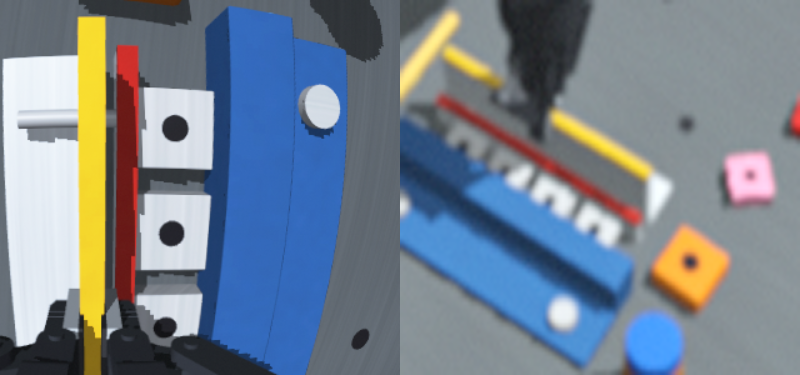

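The crops show the blanks sandwiched between the blade and the fence with no visible gap, and the magnet undisturbed. I'll press slightly more to about 20 N, hold, then back off.

```bash
python3 -m inch '[{"dx":0.0006,"dy":0.0001,"dz":0,"spin":0,"hand":0},{"dx":0,"dy":0,"dz":0,"spin":0,"hand":0},{"dx":0,"dy":0,"dz":0,"spin":0,"hand":0}]'|grep -E "ee|contact"
python3 - <<'E'
from m import *
n=np.array([np.cos(.1225),np.sin(.1225)]); t=np.array([-n[1],n[0]]); O=np.array([.66635,.039])
c=r.get_image('wrist'); im=c['img']; H=cv2.cvtColor(im,cv2.COLOR_BGR2HSV); h,s,v=[H[...,i].astype(int) for i in range(3)]
wh=((s<50)&(v>120)).astype(np.uint8); wh[:,:285]=0; wh[:,360:]=0; wh[290:]=0
k,l,st,ce=cv2.connectedComponentsWithStats(wh)
for i in range(1,k):
    if st[i,4]>300:
        m=(l==i).astype(np.uint8); fill=cv2.morphologyEx(m,cv2.MORPH_CLOSE,np.ones((25,25)))
        dk=(fill>0)&(v<70)
        Q=pts(c,cv2.erode(fill,np.ones((9,9)))*dk>0,.014,1); q=Q.mean(0)-O; print('dot',q@n,q@t)
bl=(h>100)&(h<125)&(s>120)
P=np.array([onz(c,np.nonzero(bl[w])[0][0]-.5,w,.014,1)[:2]-O for w in range(60,250,10)]); print('blue left edge at z14',np.round(P@n,4))
E
```

```text
ee_pos: [0.6145, 0.0254, 0.0335]
contact_force: [-20.0, -2.4, 7.4]
dot -0.0181466054402943 0.0693456341099377
dot -0.01806877307348147 0.022194086265827622
dot -0.01782583321855319 -0.022757679694583637
blue left edge at z14 [-0.0041 -0.0042 -0.0007 -0.0006 -0.0005 -0.0004 -0.0002 -0.0006 -0.0045
 -0.0042 -0.0003 -0.0005 -0.0001 -0.0002 -0.0003 -0.0004 -0.0042 -0.0029
 -0.0003]
```

```bash
python3 -m inch '[{"dx":-0.003,"dy":-0.0004,"dz":0.0003,"spin":0,"hand":0},{"dx":-0.004,"dy":-0.0005,"dz":0.0003,"spin":0,"hand":0},{"dx":-0.008,"dy":-0.001,"dz":0.0004,"spin":0,"hand":0},{"dx":-0.01,"dy":-0.0012,"dz":0,"spin":0,"hand":0},{"dx":-0.015,"dy":-0.0018,"dz":0.002,"spin":0,"hand":0},{"dx":-0.015,"dy":-0.0018,"dz":0.005,"spin":0,"hand":0},{"dx":-0.015,"dy":-0.0018,"dz":0.012,"spin":0,"hand":0},{"dx":-0.015,"dy":-0.0018,"dz":0.018,"spin":0,"hand":0},{"dx":-0.015,"dy":-0.0018,"dz":0.02,"spin":0,"hand":0},{"dx":-0.01,"dy":0,"dz":0.018,"spin":0,"hand":0},{"dx":-0.01,"dy":0,"dz":0,"spin":0,"hand":0},{"dx":0,"dy":0,"dz":0,"spin":0,"hand":0}]'
python3 - <<'E'
from m import *
c=r.get_image('wrist');d=r.get_image('side')
a=c['img'][:300,180:500]; b=d['img'][160:250,205:325]
cv2.imwrite('pics/z8.png',np.hstack([cv2.resize(a,(400,375)),cv2.resize(b,(400,375),interpolation=cv2.INTER_CUBIC)]))
E
```

```text
clock: 12.72
ee_pos: [0.4963, 0.014, 0.1107]
tcp_rot: [3.141, -0.001, 1.693]
contact_force: [0.5, -0.1, -3.6]
gripper_width: 0.07
finger_force: 108.2
```

View pics/z8.png

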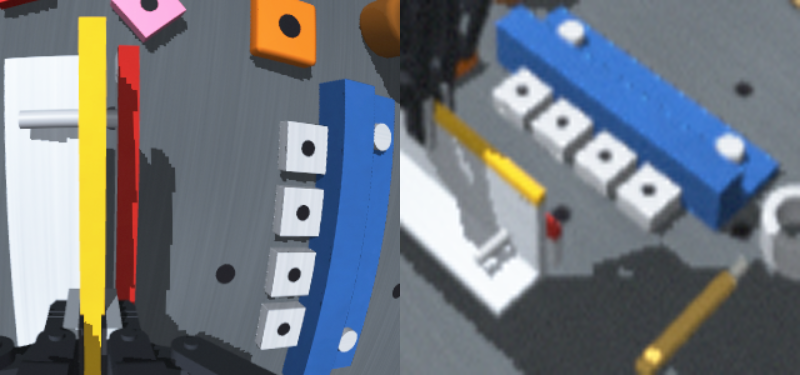

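The view shows all four blanks flush on the fence, with dots at crop (308,148), (303,213), (294,275) and (284,329). The bystanders look untouched. I'll check this in numbers and carry the straightedge back.

```bash
python3 - <<'E'
from m import *
n=np.array([np.cos(.1225),np.sin(.1225)]); t=np.array([-n[1],n[0]]); O=np.array([.66635,.039])
c=r.get_image('wrist')
for u,v in [(308,148),(303,213),(294,275),(284,329)]:
    q=onz(c,180+u*.8,v*.8,.014,1)[:2]-O; print(np.round([q@n,q@t],4))
E
python3 -m inch '[{"dx":-0.0043,"dy":0.0282,"dz":0,"spin":0.1245,"hand":0},{"dx":-0.0043,"dy":0.0282,"dz":0,"spin":0.1245,"hand":0},{"dx":-0.0043,"dy":0.0282,"dz":0,"spin":0.1245,"hand":0},{"dx":-0.0043,"dy":0.0282,"dz":0,"spin":0.1245,"hand":0},{"dx":-0.0043,"dy":0.0282,"dz":0,"spin":0.1245,"hand":0},{"dx":-0.0043,"dy":0.0282,"dz":0,"spin":0.1245,"hand":0},{"dx":-0.0043,"dy":0.0282,"dz":0,"spin":0.1245,"hand":0},{"dx":-0.0043,"dy":0.0282,"dz":0,"spin":0.1245,"hand":0},{"dx":-0.0043,"dy":0.0282,"dz":0,"spin":0.1245,"hand":0},{"dx":-0.0043,"dy":0.0282,"dz":0,"spin":0.1245,"hand":0},{"dx":-0.0043,"dy":0.0282,"dz":0,"spin":0.1245,"hand":0},{"dx":-0.0043,"dy":0.0282,"dz":0,"spin":0.1245,"hand":0}]' >/dev/null
python3 -m inch '[{"dx":-0.001,"dy":0.004,"dz":0,"spin":0.024,"hand":0},{"dx":0,"dy":0,"dz":0,"spin":0,"hand":0},{"dx":0,"dy":0,"dz":0,"spin":0,"hand":0}]'
```

```text
[-0.0177  0.0691]
[-0.0173  0.0217]
[-0.0174 -0.0264]
[-0.0166 -0.073 ]
clock: 14.12
ee_pos: [0.4454, 0.3556, 0.1092]
tcp_rot: [-3.14, -0.001, -3.074]
contact_force: [0.6, -0.1, -3.0]
gripper_width: 0.07
finger_force: 108.4
```

```bash
python3 -m inch '[{"dx":-0.002,"dy":0.001,"dz":-0.02,"spin":0,"hand":0},{"dx":0,"dy":0,"dz":-0.02,"spin":0,"hand":0},{"dx":0,"dy":0,"dz":-0.02,"spin":0,"hand":0},{"dx":0,"dy":0,"dz":-0.009,"spin":0,"hand":0},{"dx":0,"dy":0,"dz":-0.002,"spin":0,"hand":0},{"dx":0,"dy":0,"dz":0,"spin":0,"hand":0}]'
python3 -m inch '[{"dx":0,"dy":0,"dz":-0.001,"spin":0,"hand":0},{"dx":0,"dy":0,"dz":0,"spin":0,"hand":0}]'
```

```text
clock: 14.62
ee_pos: [0.4435, 0.3563, 0.039]
tcp_rot: [-3.141, -0.001, -3.074]
contact_force: [0.5, -0.1, -3.3]
gripper_width: 0.074
finger_force: 108.3
clock: 14.78
ee_pos: [0.444, 0.3574, 0.0392]
tcp_rot: [3.141, 0.001, -3.073]
contact_force: [0.6, -0.6, -2.8]
gripper_width: 0.069
finger_force: 108.3
```

```bash
for i in 1; do python3 -m inch '[{"dx":0,"dy":0,"dz":-0.001,"spin":0,"hand":0},{"dx":0,"dy":0,"dz":-0.001,"spin":0,"hand":0},{"dx":0,"dy":0,"dz":0,"spin":0,"hand":0}]'|grep -E "ee|contact"; done
python3 -m inch '[{"dx":0,"dy":0,"dz":-0.001,"spin":0,"hand":0},{"dx":0,"dy":0,"dz":0,"spin":0,"hand":0}]'|grep -E "ee|contact"
```

```text
ee_pos: [0.4434, 0.3573, 0.0365]
contact_force: [0.1, 0.1, -3.8]
ee_pos: [0.4434, 0.3573, 0.036]
contact_force: [-3.5, -3.5, 10.4]
```

```bash
python3 -m inch '[{"dx":0,"dy":0,"dz":0.0005,"spin":0,"hand":0.0},{"dx":0,"dy":0,"dz":0,"spin":0,"hand":0.02},{"dx":0,"dy":0,"dz":0,"spin":0,"hand":0.05},{"dx":0,"dy":0,"dz":0,"spin":0,"hand":0.07},{"dx":0,"dy":0,"dz":0,"spin":0,"hand":0.07},{"dx":0,"dy":0,"dz":0,"spin":0,"hand":0.07},{"dx":0,"dy":0,"dz":0.015,"spin":0,"hand":0.07},{"dx":0,"dy":0,"dz":0.025,"spin":0,"hand":0.07},{"dx":0,"dy":0,"dz":0.035,"spin":0,"hand":0.07},{"dx":0,"dy":0,"dz":0.035,"spin":0,"hand":0.07},{"dx":0,"dy":0,"dz":0,"spin":0,"hand":0.07},{"dx":0,"dy":0,"dz":0,"spin":0,"hand":0.07}]' 40
python3 - <<'E'
from m import *
c=r.get_image('wrist');d=r.get_image('side')
im=c['img'];H=cv2.cvtColor(im,cv2.COLOR_BGR2HSV); h,s,v=[H[...,i].astype(int) for i in range(3)]
def big(m):
    k,l,st,ce=cv2.connectedComponentsWithStats(m.astype(np.uint8),connectivity=8); return l==1+np.argmax(st[1:,4])
U=np.mgrid[:384,:512][1]
ye=big((h>17)&(h<33)&(s>120)&(v>60)); re=big(((h<8)|(h>172))&(s>120)&(v>60)&(abs(U-262)<40))
print(strip(pts(c,ye,.063,1)),strip(pts(c,re,.027,1)))
a=c['img'][:320,100:420]; b=d['img'][90:330,60:380]
cv2.imwrite('pics/z9.png',np.hstack([cv2.resize(a,(400,400)),cv2.resize(b,(400,400))]))
E
```

```text
clock: 16.2
ee_pos: [0.4442, 0.358, 0.1479]
tcp_rot: [3.139, 0.003, -3.073]
contact_force: [-1.2, -0.4, -0.5]
gripper_width: 0.819
finger_force: 0.0
(array([0.4427, 0.358 ]), 0.2167, 0.0085, 3.99) (array([0.4421, 0.3728]), 0.2158, 0.0082, 3.93)
```

View pics/z9.png

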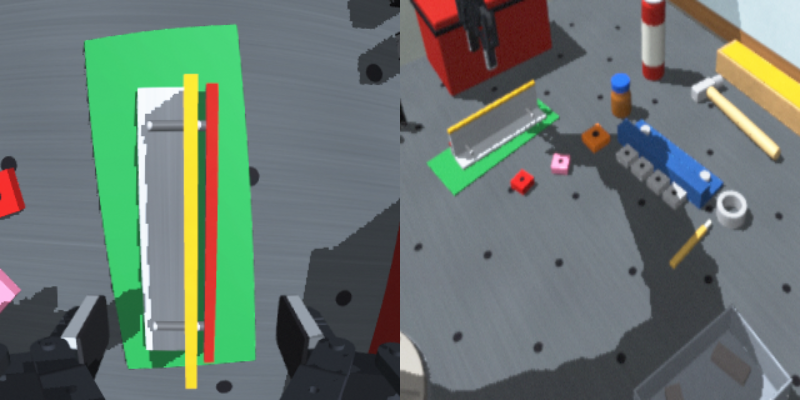

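The straightedge stands upright and released on its mat, with the yellow top at column 190 of the left crop. All four blanks sit on the fence, the bystanders are unmoved and the hand is clear, so I'm handing in.

```bash
python3 -c "
from plant import r
print(r.hand_in())"
```

```text
the job is handed in; nothing more can be done
None
```

I pushed all four blanks flush against the fence at about 20 N by hand, stood the straightedge back on its green mat and let go, then handed the job in at about 16 s; the hand-in returned no verdict.

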